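# Find the hidden catch that frees the battery tray

### The job

The battery tray in the front of the low white instrument is held shut by a concealed catch: a push plate of the same grey as the long sunken strip on top of the instrument, lying somewhere in that strip. Feel along the grey strip with the fingertips, gently, until you find the part that gives, press it down until the tray springs out by itself, then take the hand away. Do not touch the tray, do not press the red stop button, and leave the two vials and the cup standing where they are.

Things in the scene. Friction and masses are not known exactly. Their poses are not given: they have to be found in the camera images.
- instrument: low white instrument, fixed, 200 mm deep (x) by 360 mm wide (y), flat top 70 mm above the worktop. Origin at the centre of its underside, z up; its front faces its own -x, to the robot. A dark display lies flat in the top behind the grey strip, which is scored across by fine lines every 13 mm. The battery tray is in the front face, from y = -20 to +120 mm, 4 to 48 mm above the worktop.
- strip_mid (a point): middle of the grey strip, at its surface, 68 mm above the worktop; axes as the instrument's. The strip lies in a channel 64 mm wide (x) by 160 mm long (y), 2 mm below the top. The push plate, same grey, 62 mm (x) by 52 mm (y), 1.5 mm lower than the strip, is centred at x = 0 and anywhere from y = -45 to +45 mm; where is not told and changes. The rest is rigid.
- catch (a joint): how far the push plate is pressed down, m: 0 up, 0.006 fully down. A spring pushes it up: about 2 N to start it, about 4 N at 3.5 mm where the tray is let go, about 5 N fully down. It comes back up when let go.
- tray_slide (a joint): how far the grey battery tray has come out of the front, along the instrument's -x, m: 0 shut, 0.042 fully out. A spring pushes it out in about half a second once the catch is pressed; it then stays out.
- tray: the battery tray itself, grey front plate 140 mm wide and 44 mm tall, black drawer with four blue cells behind; moves with joint tray_slide. Origin, when shut, at x = -100 mm, y = +50 mm, z = 0 of the instrument.
- stop_button (a joint): red round stop button, 22 mm across, in a black housing on the instrument's top at x = +55, y = -125 mm of the instrument; value is how far it is pressed, m (0 up, 0.004 down). To be left alone.
- pink_vial: white vial with pink cap, 25 mm across, 48 mm tall, loose, standing on the instrument's top near its rear left corner; origin at the centre of its underside
- white_vial: brown vial with white cap, 33 mm across, 70 mm tall, loose, standing on the worktop to the right of the instrument; origin at the centre of its underside
- cup: translucent whitish specimen cup, 61 mm across, 66 mm tall, loose, standing on the worktop to the left of the instrument; origin at the centre of its underside
Mind the look-alikes: they are no part of the job. Of the things like the cup, leave any that is blue or yellow; of the rest the larger one is meant.

How it is judged:
On the way:
1. the push plate is pressed down more than 3 mm with the fingers (value of joint catch above 0.003 m and contact force between the fingers and anything else above 0.5 N), for 0.02 s.
At the end, for the whole second after the job is handed in: The tray is out by more than 35 mm, the push plate has been let go and is back up (less than 1.5 mm down), the stop button is not pressed, and both vials and the cup stand upright within 15 mm of where they were (value of joint tray_slide above 0.035 m and value of joint catch below 0.0015 m and value of joint stop_button below 0.002 m and distance of each of pink_vial, white_vial, cup from where it was at the start of the episode below 0.015 m and angle between each of pink_vial, white_vial, cup's own z axis and vertical below 0.2 rad); the robot touches nothing.
It fails at once if the battery tray is touched (contact force between any of the fingers, the arm and tray above 1 N).
It fails at once if the red stop button is pressed (2 mm or more) (value of joint stop_button above 0.002 m).
It fails at once if the fingers press harder than 90 N on anything (contact force between the fingers and anything else above 90 N).
It fails at once if a vial or the cup is lifted, carried or shoved more than 20 mm (distance of any of pink_vial, white_vial, cup from where it was at the start of the episode above 0.02 m).
It also fails if it takes over 45 s, if anything falls off the work surface, if the arm or the gripper's body presses on something with over 40 N, if the wrist force passes 120 N, or if a joint passes its speed limit or range.

### The arm

A 7-joint arm with a two-finger parallel gripper is mounted at the origin on a cart in front of the work surface, level with it; the furniture and walls round the work are solid. World frame = base frame: x ahead of the robot, y to its left, z up, the work surface at z = 0. Lengths are in m, angles in rad, forces in N, time in s.
With the tool pointing down it reaches from about 0.35 to 0.775 m from the base axis. Payload 3.1 kg.
Tool frame: the origin (TCP) lies between the finger pads; the fingertips stand 19 mm ahead of it and the grasp point (between the pads) is the TCP; y points along the fingers, z is the direction in which the jaws open and shut, and the axes are right-handed (so a half turn about y gives the same grasp; the last joint's range is limited). The gripper opens to 85 mm and grips with 20 to 120 N. Pads are 22 mm wide; open, the fingers measure 114 mm over their backs; the gripper's body (76 mm by 85 mm) begins 54 mm behind the grasp point. The pads swing forward as they close: fully open they stand 13 mm farther back than shut.
Start: joints at [1.084, 0.311, 0.014, 1.512, -0.004, 1.319, -0.027], TCP at [0.237, -0.496, 0.25] pointing down, gripper open.
Joint ranges: [-2.7, 2.7], [-0.3, 1.91], [-1.27, 1.3], [0.12, 2.57], [-1.44, 4.58], [0.2, 2.03], [-3.05, 3.05]. Speed limits (rad/s): [2.79, 2.79, 3.14, 3.14, 3.14, 3.14, 3.14].

### API

Orientations are given as [roll, pitch, yaw] about the fixed x, y, z axes, in that order (R = Rz(yaw) Ry(pitch) Rx(roll)).
In Python, from bench import robot gives the robot as it stands.
- The arm moves only by the tool step_arm, never from a script. Its argument "rows" is a list that holds one entry, the list of rows, each a list of 7 numbers: the turn, a rotation vector about the tool's x, y, z in rad, then the shift along the tool's x, y, z in mm, then the opening, from 0 (shut) to 1 (fully open). In form: [[[wx, wy, wz, dx, dy, dz, jaw], ...]]. A call has 1 to 12 rows; each row shifts and turns the pose as measured when the row begins, along the tool's axes as they then stand; what a row does not reach is not made up. A row lasts 1/8 s, in which the tool goes at most 62.5 mm and 10.7 degrees, less where a joint would pass 70% of its speed; a pose out of reach is approached as far as the arm can. A call with a gripper value outside its range is refused whole. The fingers move at their own pace and stop on an object; "grip_force" is the grip in N (left out, the last holds). Time passes only in rows, so rows that do not move let the fingers close. It gives the time, the measured TCP pose, the force and the opening at its end, in the units of the state.
- robot.observe(): the state, without advancing time (a new reading comes with each control period).
- robot.get_image(name): name is "side" or "top" or "wrist"; returns a dict with "color" (480x640x3 uint8, blue, green, red), "mtx" (3x3 intrinsics, pixels), "pose" (4x4, takes a point from camera to world coordinates). Camera axes: x right, y down, z forward; pixel columns grow to the right and rows downward; lengths in m; the calibration is good to about 2 mm. The wrist camera is an equidistant fisheye: a pixel r from the principal point sees the ray r / f radians off the axis. A picture is of the moment at which its call begins. There is no depth.
- robot.finish_job(): hands the job in, once; it reports no verdict.
The state is a dict: "time": time; "qpos": joint angles; "dq": joint speeds; "tau": joint torques, N m; "tcp_pos": TCP position; "ee_rot": TCP orientation; "contact_force": force on the tool from outside, world axes, zero at the start; "wrist_torque": the same for the moment, N m; "gripper_width": finger opening in m.
Only numpy, scipy, OpenCV 4.12 (cv2) and the standard library are available. Lean on these libraries where they do the work, as an engineer would, in place of code of your own. Each camera call takes 0.05 s, during which the arm holds its last target. There are 200 camera calls.

## Working session

There is one attempt and no reset: what is moved stays moved. The work goes in short steps, Python scripts to look and compute and a tool call to move; the robot and the scene stay as the last step left them, time stands still between calls to the robot, and variables do not carry over. Pictures are saved under pics/ and viewed, about 8 in all and at most 12, crops included, and the job is handed in when it is done.

Besides the shell and the picture viewer there is one more tool, called after "Request:" as name(argument=value, ...) on one line, values as JSON. step_arm: Moves the arm, as the interface text tells. Its arguments: {"type":"object","properties":{"rows":{"type":"array"},"grip_force":{"type":"number"}},"required":["rows"]}

```bash
mkdir -p pics; ls; python3 - <<'E'
from bench import robot
import cv2,numpy as np
s=robot.observe();print({k:np.round(v,3).tolist() for k,v in s.items()})
for n in("top","side"):
    i=robot.get_image(n);cv2.imwrite(f"pics/{n}0.png",i["color"]);np.savez(f"pics/{n}0.npz",**i)
    print(n,i["mtx"].round(1).tolist(),i["pose"].round(4).tolist())
E
```

```text
pics
{'time': 0.0, 'qpos': [1.084, 0.312, 0.014, 1.513, -0.004, 1.319, -0.027], 'dq': [-0.001, 0.001, -0.001, -0.0, -0.001, 0.0, 0.001], 'tau': [0.001, -37.992, 0.146, -23.06, 0.012, 0.014, -0.0], 'tcp_pos': [0.236, -0.496, 0.249], 'ee_rot': [-1.573, -0.0, -2.697], 'contact_force': [0.601, -0.482, -0.717], 'wrist_torque': [-0.001, 0.008, 0.027], 'gripper_width': 0.085}
top [[544.1, 0.0, 312.9], [0.0, 544.1, 240.4], [0.0, 0.0, 1.0]] [[-0.0231, -0.982, 0.1877, 0.4257], [-0.9997, 0.0218, -0.009, 0.0766], [0.0047, -0.1878, -0.9822, 1.039], [0.0, 0.0, 0.0, 1.0]]
side [[592.2, 0.0, 322.4], [0.0, 592.2, 237.9], [0.0, 0.0, 1.0]] [[-0.8243, -0.3666, 0.4313, 0.0613], [-0.566, 0.5464, -0.6173, 0.8293], [-0.0093, -0.753, -0.6579, 0.8469], [0.0, 0.0, 0.0, 1.0]]
```

View pics/top0.png

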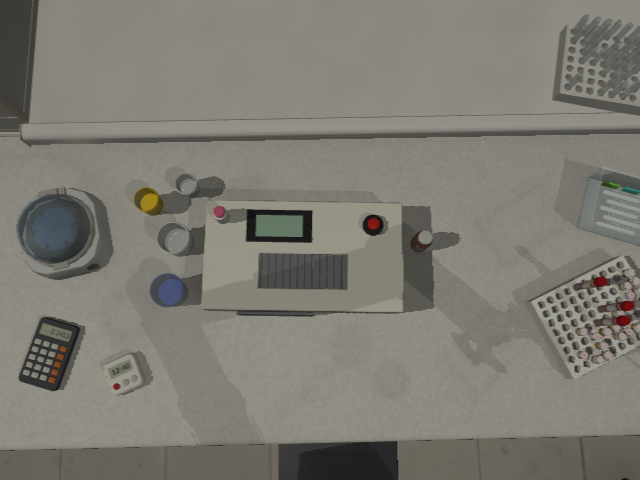

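View pics/side0.png

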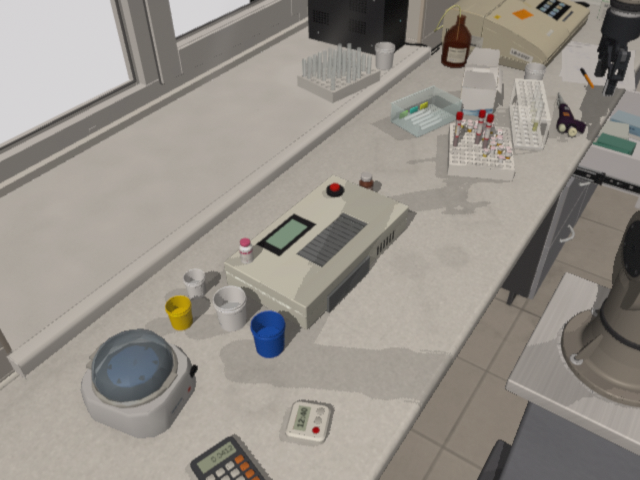

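The top view shows the instrument with its strip at about (258..348, 253..290), the button at (373,225), the pink vial at (219,213), and the brown vial at (424,240). The cup meant is the larger whitish one at (176,239); the one at (187,185) is smaller, and the others are blue and yellow. I'll enlarge the strip and cup region.

```bash
cat > h.py <<'E'
import numpy as np
def px2w(n,uv,z):
    d=np.load(f"pics/{n}.npz");uv=np.atleast_2d(uv).astype(float)
    r=np.c_[uv,np.ones(len(uv))]@np.linalg.inv(d["mtx"]).T@d["pose"][:3,:3].T
    o=d["pose"][:3,3];return o+r*((z-o[2])/r[:,2])[:,None]
E
python3 - <<'E'
import cv2
from h import *
print(px2w("top0",[(258,253.5),(347.5,253.5),(348,289.5),(258.5,290)],.069).round(4))
print(px2w("top0",[(207,202),(402,203),(404,312),(202,311)],.07).round(4))
i=cv2.imread("pics/top0.png")[190:320,150:450]
i=cv2.convertScaleAbs(cv2.resize(i,(800,347),interpolation=cv2.INTER_CUBIC),alpha=1.3)
j=cv2.imread("pics/side0.png")[195:285,280:400]
j=cv2.convertScaleAbs(cv2.resize(j,(333,250),interpolation=cv2.INTER_CUBIC),alpha=1.5)
o=np.zeros((600,800,3),np.uint8);o[:347]=i;o[350:,:333]=j
cv2.imwrite("pics/c1.png",o)
E
```

```text
[[0.5892 0.1674 0.069 ]
 [0.5856 0.0057 0.069 ]
 [0.5205 0.0071 0.069 ]
 [0.5232 0.1668 0.069 ]]
[[ 0.687   0.2605  0.07  ]
 [ 0.6773 -0.0977  0.07  ]
 [ 0.4783 -0.0905  0.07  ]
 [ 0.4882  0.2666  0.07  ]]
```

View pics/c1.png

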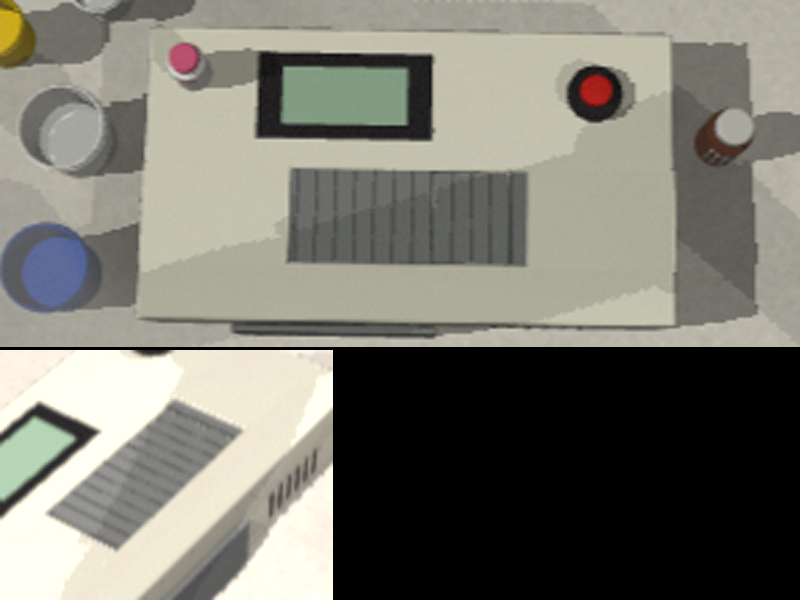

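```bash
cat >> h.py <<'E'
from scipy.spatial.transform import Rotation as Ro
C=np.array([.5546,.0868,.068]);YAW=-.025;Ri=Ro.from_euler("z",YAW)
RT=Ro.from_euler("xyz",[-np.pi/2,0,YAW-np.pi/2])
def inst(p):return Ri.inv().apply(p-C)
def go(s,x,y,z,n):  # target in strip frame (m), z world; n rows
    p=np.array(s["tcp_pos"]);R=Ro.from_euler("xyz",s["ee_rot"])
    t=C+Ri.apply([x,y,0]);t[2]=z
    w=(R.inv()*RT).as_rotvec()/n
    for k in range(n):
        d=(t-p)/(n-k);print(w.round(3).tolist(),(R.inv().apply(d)*1000).round(1).tolist())
        p=p+d;R=R*Ro.from_rotvec(w)
E
python3 -c "
from h import *
from bench import robot
go(robot.observe(),0,0,.25,12)"
```

```text
[0.0, -0.092, -0.0] [-44.8, 0.0, -32.4]
[0.0, -0.092, -0.0] [-47.6, 0.0, -28.2]
[0.0, -0.092, -0.0] [-50.0, -0.0, -23.7]
[0.0, -0.092, -0.0] [-52.0, -0.0, -19.0]
[0.0, -0.092, -0.0] [-53.5, -0.0, -14.2]
[0.0, -0.092, -0.0] [-54.6, -0.0, -9.2]
[0.0, -0.092, -0.0] [-55.2, -0.0, -4.2]
[0.0, -0.092, -0.0] [-55.3, -0.0, 0.9]
[0.0, -0.092, -0.0] [-55.0, -0.0, 6.0]
[0.0, -0.092, -0.0] [-54.2, -0.1, 11.0]
[0.0, -0.092, -0.0] [-53.0, -0.1, 15.9]
[0.0, -0.092, -0.0] [-51.3, -0.1, 20.7]
```

Request:
step_arm(rows=[[[0,-0.092,0,-45,0,-32,0],[0,-0.092,0,-48,0,-28,0],[0,-0.092,0,-50,0,-24,0],[0,-0.092,0,-52,0,-19,0],[0,-0.092,0,-53,0,-14,0],[0,-0.092,0,-55,0,-9,0],[0,-0.092,0,-55,0,-4,0],[0,-0.092,0,-55,0,1,0],[0,-0.092,0,-55,0,6,0],[0,-0.092,0,-54,0,11,0],[0,-0.092,0,-53,0,16,0],[0,-0.092,0,-51,0,21,0]]])

```text
time: 1.6
tcp_pos: [0.5527, 0.1011, 0.2436]
ee_rot: [-1.579, 0.0, -1.572]
contact_force: [0.7, -1.2, 0.1]
gripper_width: -0.0003
```

```bash
python3 -c "
from h import *
from bench import robot
s=robot.observe();print(s['time'],s['tcp_pos'],s['contact_force'],s['gripper_width'],inst(s['tcp_pos']))
go(s,0,0,.14,4)"
```

```text
1.6 [0.55267906 0.10113227 0.24358376] [ 0.69931278 -1.15734509  0.05179236] -0.0003453335541057268 [-0.00227861  0.01427977  0.17558376]
[0.002, 0.006, -0.0] [3.6, 25.9, 0.7]
[0.002, 0.006, -0.0] [3.6, 25.9, 0.7]
[0.002, 0.006, -0.0] [3.6, 25.9, 0.6]
[0.002, 0.006, -0.0] [3.6, 25.9, 0.6]
```

Request:
step_arm(rows=[[[0.002,0.006,0,4,26,0.6,0],[0.002,0.006,0,4,26,0.6,0],[0.002,0.006,0,3,26,0.6,0],[0.002,0.006,0,3,26,0.6,0],[0,0,0,0,0,0,0]]])

```text
time: 2.22
tcp_pos: [0.5535, 0.0953, 0.1338]
ee_rot: [-1.575, 0.005, -1.584]
contact_force: [-0.4, 0.1, -0.2]
gripper_width: 0.0
```

```bash
python3 -c "
from h import *
from bench import robot
import cv2
s=robot.observe();print(s['time'],s['tcp_pos'],s['contact_force'],inst(s['tcp_pos']))
go(s,0,0,.092,3)
for n in ('wrist','top'):
    i=robot.get_image(n);cv2.imwrite(f'pics/{n}1.png',i['color']);np.savez(f'pics/{n}1.npz',**i)
"
```

```text
2.225 [0.55353704 0.09525681 0.13383248] [-0.36948898  0.0500546  -0.20064895] [-0.00127402  0.00842759  0.06583248]
[0.002, 0.004, -0.002] [2.9, 13.9, 0.5]
[0.002, 0.004, -0.002] [2.9, 13.9, 0.4]
[0.002, 0.004, -0.002] [2.8, 13.9, 0.4]
```

View pics/wrist1.png

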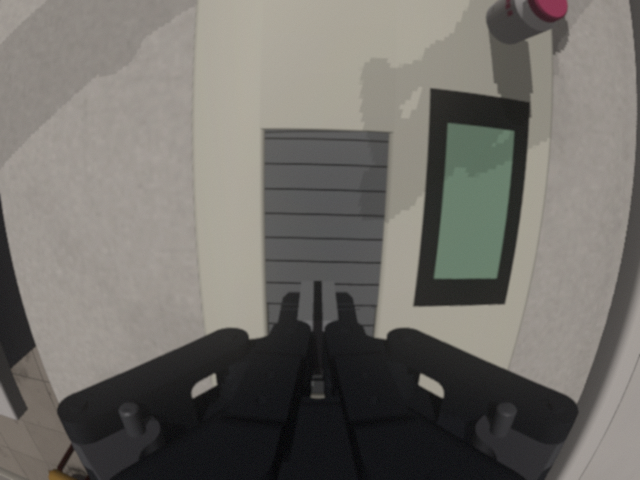

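The wrist view shows the closed tips, near (318,285), centred across the strip (265–380 px). No plate can be made out by eye, so I'll feel for it. First I come down to just above the surface.

Request:
step_arm(rows=[[[0.002,0.004,0,3,13,0.4,0],[0.002,0.004,0,3,13,0.4,0],[0,0,0,2,8,0.4,0],[0,0,0,0,0,0,0]]])

```text
time: 2.82
tcp_pos: [0.5587, 0.0885, 0.1028]
ee_rot: [-1.561, 0.008, -1.592]
contact_force: [-0.2, 0.2, 0.1]
gripper_width: -0.0001
```

Request:
step_arm(rows=[[[0,0,0,0,1,0,0],[0,0,0,0,1,0,0],[0,0,0,0,1,0,0]]])

```text
time: 3.2
tcp_pos: [0.5594, 0.089, 0.1004]
ee_rot: [-1.559, 0.008, -1.592]
contact_force: [0.0, 0.2, 0.4]
gripper_width: -0.0003
```

Request:
step_arm(rows=[[[-0.006,0,0.004,0,4,-2,0],[-0.006,0,0.004,0,3,-2,0],[0,0,0,0,1.5,0,0],[0,0,0,0,1.5,0,0]]])

```text
time: 3.7
tcp_pos: [0.5552, 0.0893, 0.0899]
ee_rot: [-1.572, 0.017, -1.592]
contact_force: [-0.5, -0.1, -0.8]
gripper_width: -0.0001
```

Request:
step_arm(rows=[[[0,0,0,0,1,0,0],[0,0,0,0,1,0,0]]])

```text
time: 3.95
tcp_pos: [0.5553, 0.0894, 0.0877]
ee_rot: [-1.572, 0.017, -1.592]
contact_force: [0.6, -0.9, 0.2]
gripper_width: -0.0001
```

Request:
step_arm(rows=[[[0,0,-0.016,0,0.5,0,0],[0,0,0,0,0.7,0,0]]])

```text
time: 4.2
tcp_pos: [0.5553, 0.0894, 0.0872]
ee_rot: [-1.571, -0.0, -1.592]
contact_force: [-2.4, -0.3, 6.2]
gripper_width: -0.0003
```

Request:
step_arm(rows=[[[0,0,0,0,0.7,0,0]]])

```text
time: 4.32
tcp_pos: [0.5554, 0.0894, 0.0872]
ee_rot: [-1.571, -0.001, -1.592]
contact_force: [-1.1, -1.7, 5.5]
gripper_width: -0.0001
```

Request:
step_arm(rows=[[[0,0,0,0,0.7,0,0]]])

```text
time: 4.45
tcp_pos: [0.5554, 0.0894, 0.0872]
ee_rot: [-1.571, -0.002, -1.592]
contact_force: [-2.2, -1.1, 5.2]
gripper_width: 0.0001
```

Rigid at TCP z 0.0872, which is strip level, at y≈+2.5. Next I lift and probe at about y=+30.

Request:
step_arm(rows=[[[0,0,0,0,-5,0,0],[0,0,0,-14,0,0,0],[0,0,0,-14,0,0,0],[0,0,0,0,0,0,0]]])

```text
time: 4.95
tcp_pos: [0.5559, 0.1211, 0.0922]
ee_rot: [-1.57, 0.0, -1.59]
contact_force: [-0.2, 0.4, -0.5]
gripper_width: -0.0001
```

Request:
step_arm(rows=[[[0,0,0,0,1.5,0,0],[0,0,0,0,1.5,0,0],[0,0,0,0,0.8,0,0]]])

```text
time: 5.32
tcp_pos: [0.5557, 0.1206, 0.0876]
ee_rot: [-1.571, -0.001, -1.59]
contact_force: [0.7, -0.1, 0.8]
gripper_width: 0.0001
```

Request:
step_arm(rows=[[[0,0,0,0,0.7,0,0]]])

```text
time: 5.45
tcp_pos: [0.5557, 0.1204, 0.0872]
ee_rot: [-1.571, -0.001, -1.591]
contact_force: [-1.2, -0.3, 5.4]
gripper_width: 0.0
```

Request:
step_arm(rows=[[[0,0,0,0,0.7,0,0]]])

```text
time: 5.58
tcp_pos: [0.5558, 0.1204, 0.0872]
ee_rot: [-1.571, -0.001, -1.591]
contact_force: [-2.2, 0.2, 6.3]
gripper_width: 0.0
```

Request:
step_arm(rows=[[[0,0,0,0,0.7,0,0]]])

```text
time: 5.7
tcp_pos: [0.5557, 0.1205, 0.0872]
ee_rot: [-1.571, -0.001, -1.591]
contact_force: [-1.6, 0.3, 5.1]
gripper_width: -0.0001
```

Rigid again at y≈+34. Next is about y=−30.

Request:
step_arm(rows=[[[0,0,0,0,-5,0,0],[0,0,0,20,0,0,0],[0,0,0,20,0,-1,0],[0,0,0,19,0,-1,0],[0,0,0,0,0,0,0]]])

```text
time: 6.32
tcp_pos: [0.5526, 0.0538, 0.0915]
ee_rot: [-1.571, -0.004, -1.595]
contact_force: [-0.4, 0.7, 0.1]
gripper_width: 0.0004
```

Request:
step_arm(rows=[[[0,0,0,0,1.5,0,0],[0,0,0,0,1.5,0,0],[0,0,0,0,0.5,0,0]]])

```text
time: 6.7
tcp_pos: [0.5525, 0.0556, 0.0877]
ee_rot: [-1.571, -0.002, -1.593]
contact_force: [0.1, 0.2, 0.2]
gripper_width: -0.0001
```

Request:
step_arm(rows=[[[0,0,0,0,0.7,0,0]]])

```text
time: 6.82
tcp_pos: [0.5524, 0.0564, 0.087]
ee_rot: [-1.571, -0.002, -1.591]
contact_force: [0.8, -0.4, -0.6]
gripper_width: -0.0001
```

Request:
step_arm(rows=[[[0,0,0,0,0.7,0,0]]])

```text
time: 6.95
tcp_pos: [0.5524, 0.0568, 0.0862]
ee_rot: [-1.571, -0.002, -1.591]
contact_force: [0.4, -0.4, -0.5]
gripper_width: 0.0001
```

Request:
step_arm(rows=[[[0,0,0,0,0.7,0,0]]])

```text
time: 7.08
tcp_pos: [0.5525, 0.0571, 0.0856]
ee_rot: [-1.571, -0.002, -1.59]
contact_force: [-0.9, -0.3, 2.8]
gripper_width: 0.0002
```

The tips passed strip level freely and met something at 0.0856, 1.5 mm lower, at 2.8 N. That fits the plate, so I press on.

Request:
step_arm(rows=[[[0,0,0,0,1,0,0],[0,0,0,0,1,0,0]]])

```text
time: 7.32
tcp_pos: [0.5525, 0.0571, 0.0846]
ee_rot: [-1.571, -0.002, -1.59]
contact_force: [-2.3, -0.0, 4.4]
gripper_width: -0.0001
```

Request:
step_arm(rows=[[[0,0,0,0,1.5,0,0],[0,0,0,0,1.5,0,0]]])

```text
time: 7.58
tcp_pos: [0.5527, 0.057, 0.0821]
ee_rot: [-1.57, -0.002, -1.591]
contact_force: [-1.1, -1.0, 4.1]
gripper_width: -0.0
```

Request:
step_arm(rows=[[[0,0,0,0,1.5,0,0],[0,0,0,0,1,0,0]]])

```text
time: 7.82
tcp_pos: [0.5527, 0.0571, 0.0796]
ee_rot: [-1.57, -0.002, -1.591]
contact_force: [-2.4, 0.2, 7.3]
gripper_width: 0.0002
```

The plate is pressed about 5.9 mm, past the 3.5 mm release point. I now withdraw straight up.

Request:
step_arm(rows=[[[0,0,0,0,-6,0,0],[0,0,0,0,-15,0,0],[0,0,0,0,-30,0,0],[0,0,0,0,-40,0,0],[0,0,0,0,-40,0,0],[0,0,0,0,-40,0,0],[0,0,0,0,0,0,0],[0,0,0,0,0,0,0]]])

```text
time: 8.82
tcp_pos: [0.5526, 0.0576, 0.2578]
ee_rot: [-1.568, -0.001, -1.59]
contact_force: [0.5, -1.0, -0.2]
gripper_width: -0.0002
```

```bash
python3 -c "
from h import *
from bench import robot
import cv2
s=robot.observe();print(s['time'],s['tcp_pos'],s['contact_force'])
a=robot.get_image('side')['color'];b=robot.get_image('top')['color']
o=np.zeros((600,800,3),np.uint8)
o[:300,:]=cv2.resize(b[185:335,130:530],(800,300));o[300:,:]=cv2.resize(a[170:350,150:630],(800,300))
cv2.imwrite('pics/end.png',o)
"
```

```text
8.825 [0.55263507 0.05764029 0.25781548] [ 0.47884751 -0.96880665 -0.24967388]
```

View pics/end.png

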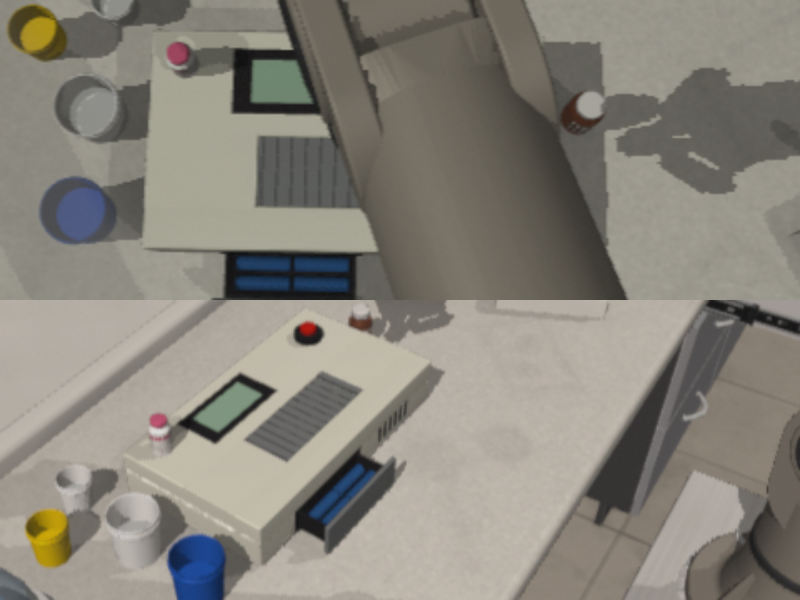

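The tray is out with its cells showing. Both vials and the cup stand where they were, and the hand is clear with no contact force.

```bash
python3 -c "
from bench import robot
print(robot.finish_job())"
```

```text
the job is handed in; nothing more can be done
None
```

The tray is open: I found the push plate by feel, pressed it, and the tray sprang out by itself. I handed the job in at about 9 s of the 45 s allowed; no verdict was reported.

- **Feeling for the plate:** With closed fingertips I probed the strip at about y = +2.5, +34 and −30 mm. The first two spots were rigid at strip level, at about 5–6 N. The third gave, with contact 1.5 mm below the strip at about 3 N.
- **Pressing:** I pushed it down about 5.9 mm. The measured force at the end of each move never passed about 8 N. Then I lifted straight up.
- **Last checks:** The side and top pictures show the tray out with its blue cells visible. The pink vial, brown vial and larger whitish cup look upright and in place by eye; I did not measure them. The hand is about 17 cm above the strip, and the contact force is only noise (about 1 N).
- **Not checked directly:** The tray travel, the plate's return and the stop button have no readout. My fingers never went near the button. In the last top view the arm hid part of the strip and the button. The side view shows the button, and it looks untouched.

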